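Set the stirrer to the green speed and start it

ROBOT

A 6-joint arm with a two-finger parallel gripper is mounted at the origin on the work surface. World frame = base frame: x ahead of the robot, y to its left, z up, the work surface at z = 0. Lengths are in m, angles in rad, forces in N, time in s.
With the tool pointing down it reaches from about 0.35 to 0.925 m from the base axis. Payload 6.4 kg.
Tool frame: the origin (TCP) lies at the very end of the fingers, on their centre line; the grasp point (between the pads) lies 19 mm behind it (arm.grasp_offset is the distance from the TCP to the grasp point, in m); z points along the fingers, y is the line along which they close (so a half turn about z gives the same grasp; the last joint's range is limited). The gripper opens to 94 mm and grips with 3 to 60 N. Pads are 16 mm wide; open, the fingers measure 119 mm over their backs; the gripper's body (75 mm by 177 mm) begins 78 mm behind the grasp point.
Start: joints at [1.069, 0.245, 1.558, -0, 1.339, -0.174], TCP at [0.209, 0.615, 0.205] pointing down, gripper open.
Joint ranges: [-3.13, 3.13], [-1.02, 2.26], [0.13, 2.54], [-0.95, 4.09], [0.21, 2.88], [-2.74, 2.74]. Speed limits (rad/s): [2.57, 2.57, 3.14, 3.14, 3.14, 3.14].

INTERFACE

Orientations are given as a 3x3 rotation matrix whose columns are the frame's x, y, z axes.
In Python, from cell import arm gives the robot as it stands.
- The arm moves only by the shell command python3 -m jog 'ROWS' [FORCE]. ROWS is text: rows parted by semicolons, each of 5 numbers parted by spaces: the shift along the tool's x, y, z each as a share of 40 mm, from -1 to 1, then the turn about the tool's z as a share of 0.08 rad, from -1 to 1, then the closure, from -1 (fully open) to 1 (shut). In form: x y z roll claw; .... A call has 1 to 10 rows; each row shifts and turns the commanded pose from where the row before left it, along the tool's axes as they then stand; what a row does not reach is not made up. A row lasts 1/12 s, in which the tool goes at most 41.7 mm and 7.16 degrees, less where a joint would pass 70% of its speed; a pose out of reach is approached as far as the arm can. A call with a number of a shift or a turn outside -1 to 1 is refused whole. A call with a gripper value outside its range is refused whole. The fingers move at their own pace and stop on an object; FORCE is the grip in N (left out, the last holds). Time passes only in rows, so rows that do not move let the fingers close. It gives the time, the measured TCP pose, the force, the opening and the grip force at its end, in the units of the state.
- arm.state(): the state, without advancing time (a new reading comes with each control period).
- arm.read_camera(name): name is "scene" or "top"; returns (picture, depth): 384x512x3 uint8, red, green, blue; 384x512 float32, m along the optical axis (not along the pixel's ray), 0 where there is no reading.
- arm.camera_params(name): a dict with "mtx" (3x3 intrinsics, pixels), "D" ([k1, k2, p1, p2, k3] as OpenCV has them; the pictures are not rectified), "R" (3x3) and "t" (3): a world point X has camera coordinates R X + t. Camera axes: x right, y down, z forward; pixel columns grow to the right and rows downward; lengths in m; the calibration is good to about 2 mm. A picture is of the moment at which its call begins. camera_params takes no time and is no camera call.
- arm.close_job(): hands the job in; it is judged then, once.
The state is a dict: "t": time; "qpos": joint angles; "joint_vel": joint speeds; "effort": joint torques, N m; "eef_pos": TCP position; "ee_rot": TCP orientation; "ft_force": force on the tool from outside, world axes, zero at the start; "wrist_torque": the same for the moment, N m; "finger_gap": opening from 0.0 (shut) to 1.0 (fully open); "gripper_force": force on a finger pad.
Only numpy, scipy, OpenCV 4.12 (cv2) and the standard library are available. Lean on these libraries where they do the work, as an engineer would, in place of code of your own. Each camera call takes 0.05 s, during which the arm holds its last target. There are 200 camera calls.

TASK

Get the titration sample stirring: with a fingertip, turn the stirrer's knurled black speed dial clockwise, click by click, until its white pointer rests in the click at the green bar. Only when it sits there, press the round green start key fully down and let it come back up, then move clear. Touch the stirrer with the fingers only, and do not shift, tip or pick up the beakers, bottles, vials or spatula.

Things in the scene. Friction and masses are not known exactly. Their poses are not given: they have to be found in the camera images.
- stirrer: White magnetic stirrer, fixed to the bench, 280 x 170 mm; origin at the centre of its underside, x from the operator's (robot's) side to the rear, y to the left, z up. Its front (x -140 to -23 mm) is a level deck with a black panel, 50 mm above the bench, carrying dial and start key; behind it the body is 68 mm high.
- plate_centre (a point): Centre of the top of the stirrer's round white plate, 135 mm across, 75 mm above the bench; the beaker stands on it. Two electrodes with blue heads, up to 312 mm above the bench, dip in the beaker here, held by a steel rod, 358 mm high, at the stirrer's rear left corner (60 mm behind and 66 mm left of this point). All fixed.
- speed_dial (a joint): Angle of the dial, rad: 0 at its first click (off), growing clockwise seen from above. Five clicks 0.524 (30 deg) apart: 0, 0.524, 1.047, 1.571 (the green bar), 2.094 (last); stops just beyond both ends. A spring detent pulls it into the nearest click when let go; about 2 N along the rim carries it from one click to the next.
- dial_centre (a point): On the dial's upright axis, half-way up the dial, 64 mm above the bench, fixed to the stirrer (x -80, y 30 mm of it) with the stirrer's axes. The dial is a black knurled knob 52 mm across and 24 mm tall, 12 mm to either side of this point; the deck is 14 mm below this point. At the front of the rim (the stirrer's -x side) the rim moves to the stirrer's +y as the dial turns clockwise.
- guard_back (a point): Top of the dial guard at its rearmost point, 34 mm behind the dial's axis. The guard is a fixed aluminium horseshoe wall 31 to 36 mm from the axis, level with the dial's top, round its rear and flanks (to 100 deg either side of the stirrer's +x); the gap inside is too narrow for a finger. Only the front of the rim, towards the stirrer's -x, is open to touch.
- pointer_tip (a point): Outer end of the white pointer line on top of the dial, 25 mm from its axis; turns with the dial. Seen from the axis it points at one of five bars on the deck outside the guard, one for each click: 60, 30, 0, -30, -60 deg from the stirrer's +x (positive to the left), white but for the fourth, green and larger. Each bar is carried on over the guard's top, black or (the fourth) green.
- green_bar (a point): Middle of the green bar (14 x 7 mm) on the deck beside the dial, 45 mm from the dial's axis.
- start_key (a joint): Travel of the start key, m: 0 up, 0.006 fully down. A spring returns it; fully down takes 5 N.
- start_key_top (a point): Middle of the top of the round green start key, 24 mm across, in a grey collar 40 mm across; at x -85, y -55 mm of the stirrer (right of the dial), 72 mm above the bench when up (10 mm above its collar), pressed straight down.
- beaker: Glass beaker, 72 mm across, 95 mm tall, standing on the stirrer's plate; origin at the centre of its underside. To be left alone.
- wash_bottle: White wash bottle, 64 mm across, 180 mm tall with a red spout, left of the stirrer; origin at the centre of its underside. To be left alone.
- buffer_a: White jar with yellow cap, 48 mm across, 100 mm tall, right of the stirrer; origin at the centre of its underside. To be left alone.
- buffer_b: White jar with red cap, 48 mm across, 100 mm tall, right of the stirrer; origin at the centre of its underside. To be left alone.
- vial_a: Amber vial with blue cap, 27 mm across, 59 mm tall, by the stirrer's front left; origin at the centre of its underside. To be left alone.
- vial_b: Amber vial with white cap, 27 mm across, 59 mm tall, by the stirrer's front left; origin at the centre of its underside. To be left alone.
- small_beaker: Small glass beaker, 53 mm across, 66 mm tall, further left; origin at the centre of its underside. To be left alone.
- spatula: Steel laboratory spatula, 180 mm long, 11 mm wide, 5 mm thick, lying on the bench in front of the stirrer's right corner; origin at its middle, on its underside, x along it. To be left alone.

How it is judged:
By the outcome, as a careful person would: the job done as asked, in the order asked, and still so for the second after the job is handed in, with the robot touching nothing.
It also fails if it takes over 51 s, if anything falls off the work surface, if the arm or the gripper's body presses on something with over 40 N, if the wrist force passes 120 N, or if a joint passes its speed limit or range.

## Working session

There is one attempt and no reset: what is moved stays moved. The work goes in short steps, Python scripts to look and compute and a shell command to move; the robot and the scene stay as the last step left them, time stands still between calls to the robot, and variables do not carry over. Pictures are saved under pics/ and viewed, at most 10 in all, crops included, and the job is handed in when it is done.

```bash
mkdir -p pics; ls; python3 - <<'E'
from cell import arm
import cv2,numpy as np
for n in("scene","top"):
    p,d=arm.read_camera(n); cv2.imwrite(f"pics/{n}0.png",cv2.resize(p[:,:,::-1],(800,600),interpolation=cv2.INTER_CUBIC)); np.savez(f"{n}0.npz",p=p,d=d)
    c=arm.camera_params(n); print(n,c)
s=arm.state(); print(s)
E
```

```text
pics
scene {'mtx': array([[401.82627352,   0.        , 248.4367501 ],
       [  0.        , 401.82627352, 189.92411765],
       [  0.        ,   0.        ,   1.        ]]), 'D': array([-0.0609005,  0.       ,  0.       ,  0.       ,  0.       ]), 'R': array([[ 0.01837342,  0.99980064, -0.00781691],
       [ 0.85168362, -0.01974587, -0.52368417],
       [-0.52373412,  0.00296434, -0.85187662]]), 't': array([-0.08456141, -0.42551006,  1.16302442])}
top {'mtx': array([[452.92142959,   0.        , 249.86083495],
       [  0.        , 452.92142959, 194.20808146],
       [  0.        ,   0.        ,   1.        ]]), 'D': array([-0.13524204,  0.        ,  0.        ,  0.        ,  0.        ]), 'R': array([[-0.02883129, -0.99953082,  0.01033949],
       [-0.99704977,  0.02802051, -0.07146056],
       [ 0.07113731, -0.01236929, -0.99738984]]), 't': array([0.07999416, 0.55726215, 1.08563888])}
{'t': 0.1, 'qpos': array([ 1.06890301e+00,  2.45688420e-01,  1.55887348e+00, -8.46041077e-06,
        1.33871011e+00, -1.74122968e-01]), 'joint_vel': array([ 0.00157092, -0.00119541, -0.00175909,  0.00112875,  0.00293357,
        0.00211916]), 'effort': array([ 1.77220172e-04, -4.16919315e+01, -3.15523016e+01,  6.87185512e-02,
        3.09741427e-02, -8.33723243e-05]), 'eef_pos': array([0.20900565, 0.61491548, 0.20450128]), 'ee_rot': array([[-9.46763009e-01,  3.21930369e-01, -8.00693278e-04],
       [ 3.21931241e-01,  9.46761901e-01, -1.47620104e-03],
       [ 2.82831943e-04, -1.65538072e-03, -9.99998590e-01]]), 'ft_force': array([-0.05300685,  1.33818779, -0.28724319]), 'wrist_torque': array([0.02317684, 0.03024906, 0.03581178]), 'gripper_force': 0.0, 'finger_gap': 1.0006795327110711}
```

View pics/top0.png

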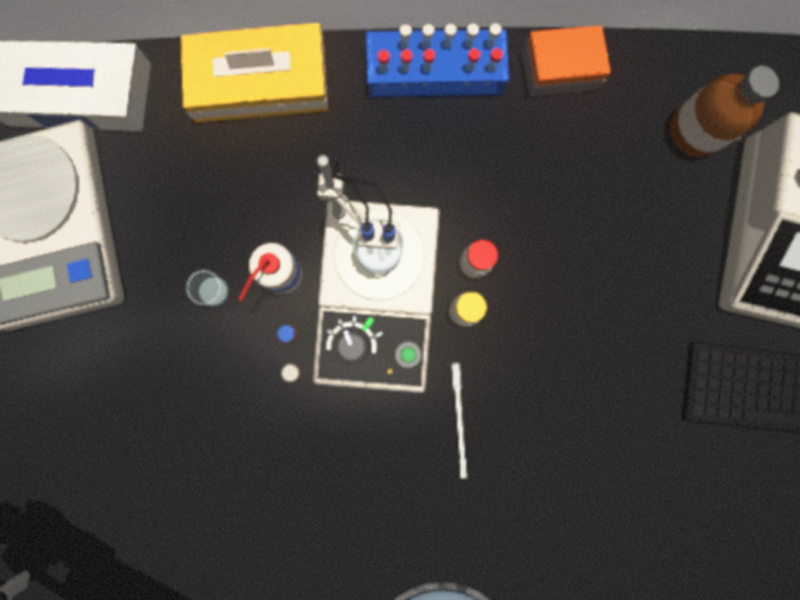

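View pics/scene0.png

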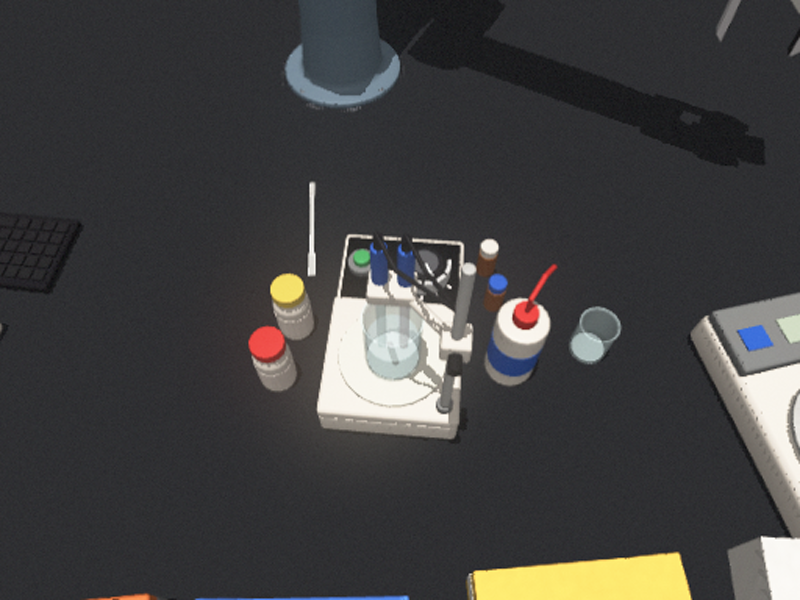

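The top view shows the stirrer, with the dial near (351,347) and the green key near (408,355) in the 800x600 picture. The scene view shows the electrodes hiding part of the dial. Next I enlarge the panel and compute positions.

```bash
cat > h.py <<'E'
from cell import arm
import cv2,numpy as np
def ray(n,px,z):
    c=arm.camera_params(n); u=cv2.undistortPoints(np.array(px,float).reshape(-1,1,2),c["mtx"],c["D"]).reshape(-1,2)
    R=c["R"];C=-R.T@c["t"]; v=np.c_[u,np.ones(len(u))]@R
    return C+v*((np.broadcast_to(z,len(u))-C[2])/v[:,2])[:,None]
def pix(n,X):
    c=arm.camera_params(n); return cv2.projectPoints(np.array(X,float).reshape(-1,3),cv2.Rodrigues(c["R"])[0],c["t"],c["mtx"],c["D"])[0].reshape(-1,2)
E
python3 - <<'E'
from h import *
p=np.load("top0.npz")["p"][:,:,::-1]
x0,y0=195,190
cv2.imwrite("pics/crop0.png",cv2.resize(p[y0:y0+70,x0:x0+90],None,fx=8.5,fy=8.5,interpolation=cv2.INTER_CUBIC))
hsv=cv2.cvtColor(np.ascontiguousarray(p),cv2.COLOR_BGR2HSV)
m=cv2.inRange(hsv,(45,100,60),(85,255,255))
n,l,st,ce=cv2.connectedComponentsWithStats(m)
for i in range(1,n):
    if st[i,4]>5: print(st[i],ce[i],ray("top",[ce[i]],.072 if ce[i][0]>245 else .05))
print(ray("top",np.array([[316,382],[425,390],[351,347]])/1.5625,[.05,.05,.076]))
print(ray("top",np.array([[328,204],[438,210]])/1.5625,.068))
E
```

```text
[232 203   7   9  34] [235.17647059 206.58823529] [[0.52874027 0.10008276 0.05      ]]
[257 223   9   8  57] [260.8245614  226.56140351] [[0.47981741 0.0415496  0.072     ]]
[[0.44146011 0.18019506 0.05      ]
 [0.42473936 0.01605334 0.05      ]
 [0.49251638 0.12479051 0.076     ]]
[[ 0.70924736  0.1547119   0.068     ]
 [ 0.69551299 -0.01136113  0.068     ]]
```

View pics/crop0.png

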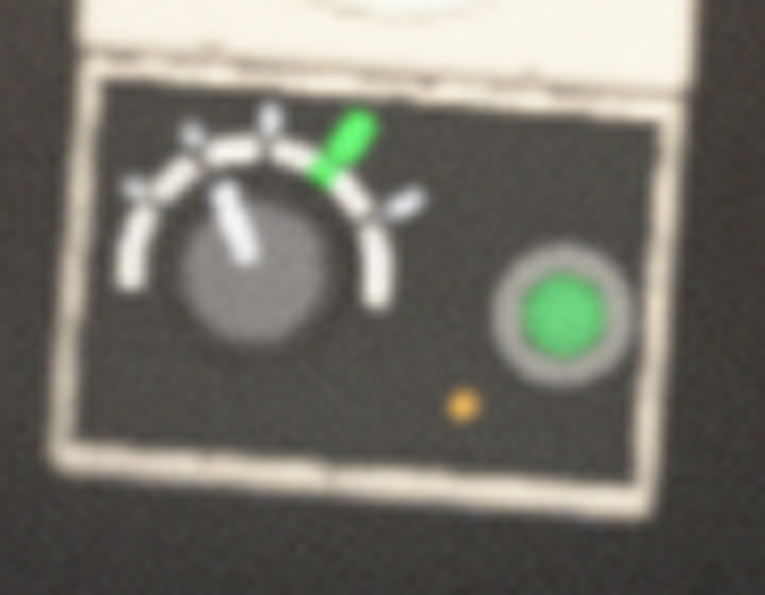

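Crop: the dial centre is at (255,269) and the pointer tip at (222,187), which puts it at the second bar (click 0.524). The green bar is at (350,145) and the key at (563,315). In world coordinates, the dial is at about (0.493,0.125), the key at (0.480,0.0415) and the stirrer yaw is about -5.7°. So I need two clicks clockwise, starting from the front right of the rim.

```bash
cat > w.py <<'E'
from h import *
import sys
D=np.array([.4929,.1253]);yaw=-5.7
def rep(phi=None,rad=None,z=None,xy=None,ang=None):
    s=arm.state();p=s["eef_pos"];R=s["ee_rot"];a=np.degrees(np.arctan2(R[1,1],R[0,1]))
    print("t",round(s["t"],2),"p",p.round(4),"yang",a.round(1),"rad",(1e3*np.linalg.norm(p[:2]-D)).round(1),"phi",(np.degrees(np.arctan2(*(p[:2]-D)[::-1]))-yaw).round(1),"F",s["ft_force"].round(1),"tool F",(R.T@s["ft_force"]).round(1))
    if phi is not None:
        b=np.radians(phi+yaw); xy=D+rad*np.array([np.cos(b),np.sin(b)]); ang=phi-90+yaw
    if xy is not None:
        print("shares xyz",(R.T@(np.r_[xy,z]-p)/.04).round(3),"roll",(-np.radians((ang-a+180)%360-180)/.08).round(2))
E
python3 -m jog '-.65 -.67 0 0 1;-.65 -.67 0 0 1;-.65 -.67 0 0 1;-.65 -.67 0 0 1;-.65 -.67 0 0 1;-.65 -.67 0 0 1;-.65 -.67 0 0 1;-.65 -.67 0 0 1;-.65 -.67 0 0 1;-.65 -.67 0 0 1' 20
python3 -m jog '0 0 0 -1 1;0 0 0 -1 1;0 0 0 -1 1;0 0 0 -1 1;0 0 0 -1 1;0 0 0 -1 1;0 0 0 -1 1;0 0 0 -1 1;0 0 0 -1 1;0 0 0 0 1'
python3 -c "from w import *; rep(210,.046,.205)"
```

```text
t: 0.93
eef_pos: [0.3692, 0.2762, 0.2052]
ee_rot: [[-0.947, 0.322, -0.0], [0.322, 0.947, -0.0], [0.0, -0.0, -1.0]]
ft_force: [0.7, 0.1, -0.0]
finger_gap: 0.326
gripper_force: 0.0
t: 1.77
eef_pos: [0.3688, 0.2778, 0.205]
ee_rot: [[-0.924, -0.383, -0.001], [-0.383, 0.924, -0.0], [0.001, 0.0, -1.0]]
ft_force: [0.5, -0.2, -0.8]
finger_gap: 0.006
gripper_force: 0.0
t 1.77 p [0.3688 0.2778 0.205 ] yang 112.5 rad 196.6 phi 134.8 F [ 0.5 -0.2 -0.8] tool F [-0.4 -0.4  0.8]
shares xyz [-2.530e-01 -4.746e+00  1.000e-03] roll -0.38
```

```bash

python3 -m jog '-.04 -.79 0 -.1 1;-.04 -.79 0 -.1 1;-.04 -.79 0 -.1 1;-.04 -.79 0 -.1 1;-.04 -.79 0 0 1;-.04 -.79 0 0 1;0 0 .8 0 1;0 0 .8 0 1;0 0 .8 0 1;0 0 .8 0 1' >/dev/null
python3 -m jog '0 0 .2 0 1;0 0 0 0 1;0 0 0 0 1' >/dev/null
python3 -c "from w import *; rep(210,.037,.058)"
```

```text
t 2.85 p [0.4542 0.108  0.0703] yang 114.3 rad 42.4 phi -150.3 F [0.7 0.2 0.6] tool F [-0.7 -0.1 -0.6]
shares xyz [-0.134 -0.005  0.308] roll -0.01
```

```bash

python3 -m jog '0 0 .15 0 1;0 0 .15 0 1;0 0 0 0 1;-.12 0 0 0 1;0 0 0 0 1;0 0 0 0 1' >/dev/null
python3 -c "from w import *; rep()"
for i in 1; do :; done
python3 -m jog '-.03 0 0 0 1;0 0 0 0 1;0 0 0 0 1' >/dev/null; python3 -c "from w import *; rep()"
python3 -m jog '-.03 0 0 0 1;0 0 0 0 1;0 0 0 0 1' >/dev/null; python3 -c "from w import *; rep()"
python3 -m jog '-.03 0 0 0 1;0 0 0 0 1;0 0 0 0 1' >/dev/null; python3 -c "from w import *; rep()"
```

```text
t 3.35 p [0.4587 0.1101 0.058 ] yang 114.3 rad 37.4 phi -150.3 F [-0.4  0.9  0. ] tool F [-0.  1. -0.]
t 3.6 p [0.4592 0.1105 0.0575] yang 114.3 rad 36.8 phi -150.6 F [-0.3  0.1 -0.3] tool F [0.2 0.2 0.3]
t 3.85 p [0.4602 0.111  0.0575] yang 114.3 rad 35.7 phi -150.6 F [ 0.5 -0.2  0.8] tool F [-0.4 -0.4 -0.8]
t 4.1 p [0.4611 0.1114 0.0574] yang 114.3 rad 34.7 phi -150.7 F [-1.1 -0.9 -0.1] tool F [ 1.4 -0.4  0.1]
```

```bash

python3 -m jog '-.02 0 0 0 1;0 0 0 0 1;0 0 0 0 1' >/dev/null; python3 -c "from w import *; rep()"
python3 -m jog '-.02 0 0 0 1;0 0 0 0 1;0 0 0 0 1' >/dev/null; python3 -c "from w import *; rep()"
```

```text
t 4.35 p [0.4613 0.1115 0.0573] yang 114.3 rad 34.5 phi -150.7 F [-3.9 -2.4  4.4] tool F [ 4.6 -0.6 -4.4]
t 4.6 p [0.4613 0.1115 0.0573] yang 114.3 rad 34.5 phi -150.8 F [-6.5 -4.7  6.9] tool F [ 7.9 -1.6 -6.8]
```

```bash

python3 -m jog '-.02 0 0 0 1;0 0 0 0 1;0 0 0 0 1' >/dev/null; python3 -c "from w import *; rep()"
```

```text
t 4.85 p [0.4613 0.1116 0.0573] yang 114.4 rad 34.4 phi -150.9 F [-10.1  -5.9   9.2] tool F [11.7 -1.2 -9.1]
```

```bash

python3 -m jog '-.001 .045 0 .655 1;-.001 .045 0 .655 1;-.001 .045 0 .655 1;-.001 .045 0 .655 1;-.001 .045 0 .655 1' >/dev/null; python3 -c "from w import *; rep()"
python3 -m jog '-.001 .045 0 .655 1;-.001 .045 0 .655 1;-.001 .045 0 .655 1;-.001 .045 0 .655 1;-.001 .045 0 .655 1' >/dev/null; python3 -c "from w import *; rep();p,d=arm.read_camera('top');cv2.imwrite('pics/c1.png',cv2.resize(p[190:260,195:285,::-1],None,fx=6,fy=6,interpolation=cv2.INTER_CUBIC))"
```

```text
t 5.27 p [0.4589 0.1209 0.0571] yang 99.2 rad 34.3 phi -166.9 F [-8.  -0.9  6.6] tool F [ 8.1  0.4 -6.5]
t 5.68 p [0.459  0.13   0.0571] yang 84.2 rad 34.2 phi 177.9 F [-6.  -3.1  3.3] tool F [ 5.7 -3.7 -3.3]
```

View pics/c1.png

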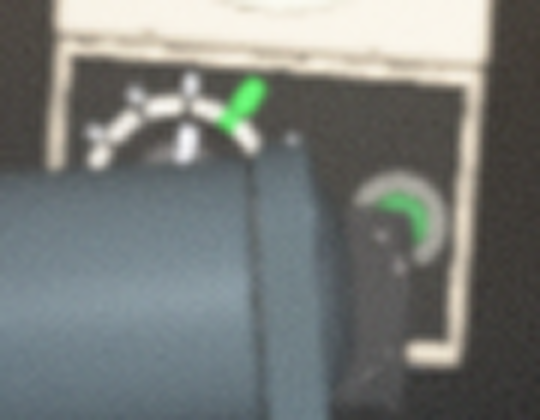

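The pointer tip at (187,140) now lines up with the third bar, at about 0°. I'll do the second click with slightly more pressure.

```bash

python3 -m jog '-.02 .02 0 .3 1;-.001 .045 0 .655 1;-.001 .045 0 .655 1;-.001 .045 0 .655 1;-.001 .045 0 .655 1' >/dev/null; python3 -c "from w import *; rep()"
python3 -m jog '-.001 .045 0 .655 1;-.001 .045 0 .655 1;-.001 .045 0 .655 1;-.001 .045 0 .655 1;-.001 .045 0 .655 1' >/dev/null; python3 -c "from w import *; rep();p,d=arm.read_camera('top');cv2.imwrite('pics/c2.png',cv2.resize(p[190:260,195:285,::-1],None,fx=6,fy=6,interpolation=cv2.INTER_CUBIC))"
```

```text
t 6.15 p [0.4613 0.1384 0.0569] yang 70.7 rad 34.2 phi 163.2 F [-6.   2.5  2.9] tool F [ 6.4  0.4 -2.9]
t 6.57 p [0.4657 0.1461 0.0568] yang 55.7 rad 34.3 phi 148.3 F [-4.  -0.1  0.1] tool F [ 3.2 -2.4 -0.1]
```

View pics/c2.png

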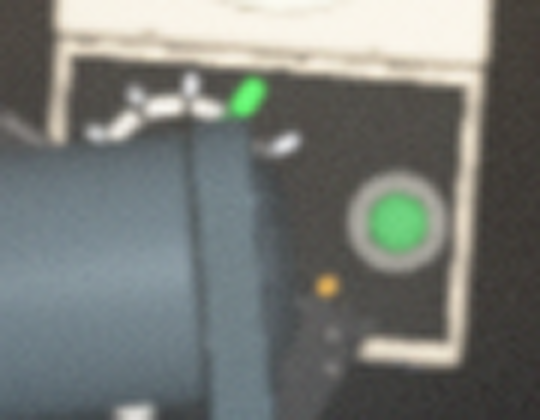

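The gripper hides the dial here. I'll back off radially, lift, and go over beside the key.

```bash

python3 -m jog '.1 0 0 0 1;.2 0 0 0 1;0 0 -.5 0 1;0 0 -.7 0 1;0 0 0 -1 1;0 0 0 -1 1;0 0 0 -1 1;0 0 0 -1 1;0 0 0 -1 1;0 0 0 -1 1' >/dev/null; python3 -c "from w import *; rep(xy=[.42,.02],z=.1,ang=84.3)"
```

```text
t 7.45 p [0.4573 0.1528 0.1058] yang 83.7 rad 45.0 phi 148.0 F [-0.4  0.1  0.4] tool F [ 0.5  0.1 -0.4]
shares xyz [ 0.561 -3.403  0.142] roll -0.14
```

```bash

python3 -m jog '.6 0 0 0 1;.6 -.3 0 0 1;.1 -.6 0 0 1;0 -.6 0 0 1;0 -.6 0 0 1;0 -.6 0 0 1;0 -.6 0 0 1;0 0 0 0 1;0 0 0 0 1' >/dev/null; python3 -c "from w import *; rep(xy=[.4798,.0415],z=.09,ang=84.3);p,d=arm.read_camera('top');cv2.imwrite('pics/c3.png',cv2.resize(p[190:260,195:285,::-1],None,fx=8.5,fy=8.5,interpolation=cv2.INTER_CUBIC))"
```

```text
t 8.2 p [0.3905 0.0269 0.1058] yang 83.3 rad 142.0 phi -130.4 F [-0.1 -0.2 -0.3] tool F [ 0.  -0.2  0.3]
shares xyz [-2.173  0.623  0.399] roll -0.22
```

View pics/c3.png

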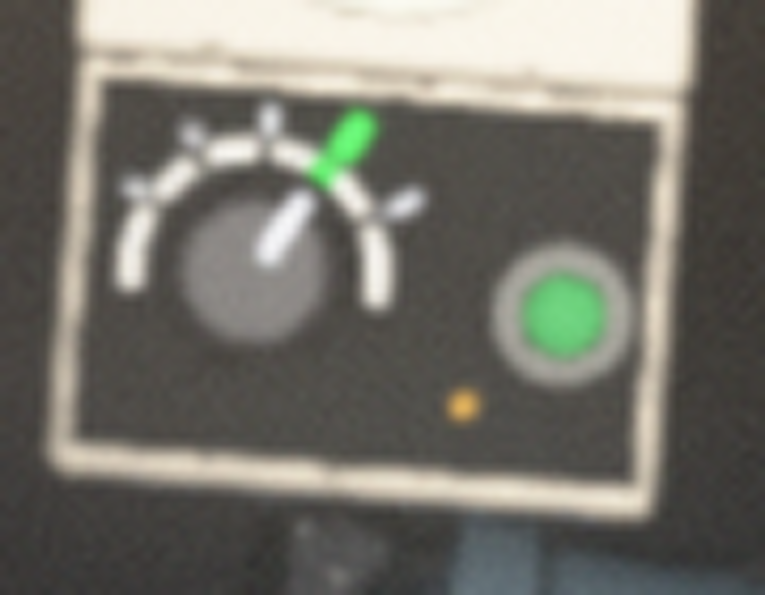

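The pointer, with its tip at (308,195), is on the green bar. Now for the key.

```bash

python3 -m jog '-.54 .155 0 0 1;-.54 .155 0 0 1;-.54 .155 0 0 1;-.54 .155 0 0 1;0 0 0 0 1;0 0 .4 0 1;0 0 .2 0 1;0 0 0 0 1;0 0 0 0 1' >/dev/null; python3 -c "from w import *; rep(xy=[.4798,.0415],z=.066,ang=84.3)"
```

```text
t 9.0 p [0.4778 0.0427 0.0809] yang 83.4 rad 84.0 phi -94.6 F [0.6 0.2 0.7] tool F [-0.6  0.2 -0.7]
shares xyz [-0.053 -0.023  0.371] roll -0.19
```

```bash

python3 -m jog '-.03 -.02 .1 0 1;0 0 .08 0 1;0 0 0 0 1;0 0 0 0 1' >/dev/null; python3 -c "from w import *; rep()"
python3 -m jog '0 0 .05 0 1;0 0 .05 0 1;0 0 0 0 1;0 0 0 0 1' >/dev/null; python3 -c "from w import *; rep()"
python3 -m jog '0 0 .04 0 1;0 0 .03 0 1;0 0 0 0 1;0 0 0 0 1' >/dev/null; python3 -c "from w import *; rep()"
```

```text
t 9.33 p [0.4799 0.041  0.0743] yang 83.4 rad 85.2 phi -93.0 F [ 0.1 -0.7  0.5] tool F [-0.1 -0.7 -0.5]
t 9.67 p [0.4804 0.041  0.0706] yang 83.4 rad 85.2 phi -92.7 F [ 0.4 -0.7  2.8] tool F [-0.5 -0.6 -2.8]
t 10.0 p [0.4804 0.041  0.0678] yang 83.4 rad 85.2 phi -92.7 F [ 1.6 -0.7  4.2] tool F [-1.7 -0.5 -4.2]
```

```bash

python3 -m jog '0 0 .04 0 1;0 0 .03 0 1;0 0 0 0 1;0 0 0 0 1' >/dev/null; python3 -c "from w import *; rep()"
python3 -m jog '0 0 .03 0 1;0 0 .02 0 1;0 0 0 0 1;0 0 0 0 1' >/dev/null; python3 -c "from w import *; rep()"
```

```text
t 10.33 p [0.4806 0.041  0.0661] yang 83.4 rad 85.2 phi -92.6 F [-3.2 -0.3 14.9] tool F [  3.2  -0.7 -14.9]
t 10.67 p [0.4807 0.041  0.0658] yang 83.4 rad 85.2 phi -92.5 F [-10.4   0.3  26.9] tool F [ 10.3  -0.9 -26.9]
```

The key is bottomed: z stopped at 0.0658 and the force rose to 27 N. I'll release it and move clear.

```bash

python3 -m jog '0 0 -.2 0 1;0 0 -.3 0 1;0 0 -.5 0 1;0 0 -.5 0 1;.5 0 -.5 0 1;.7 0 -.3 0 1;.7 0 0 0 1;.5 0 0 0 1;0 0 0 0 1;0 0 0 0 1' >/dev/null; python3 -c "from w import *; rep();p,d=arm.read_camera('top');cv2.imwrite('pics/c4.png',cv2.resize(p[150:280,170:320,::-1],None,fx=4.5,fy=4.5,interpolation=cv2.INTER_CUBIC))"
```

```text
t 11.5 p [0.3839 0.0524 0.154 ] yang 83.4 rad 131.1 phi -140.5 F [-0.8  0.1  0.5] tool F [ 0.8  0.  -0.5]
```

View pics/c4.png

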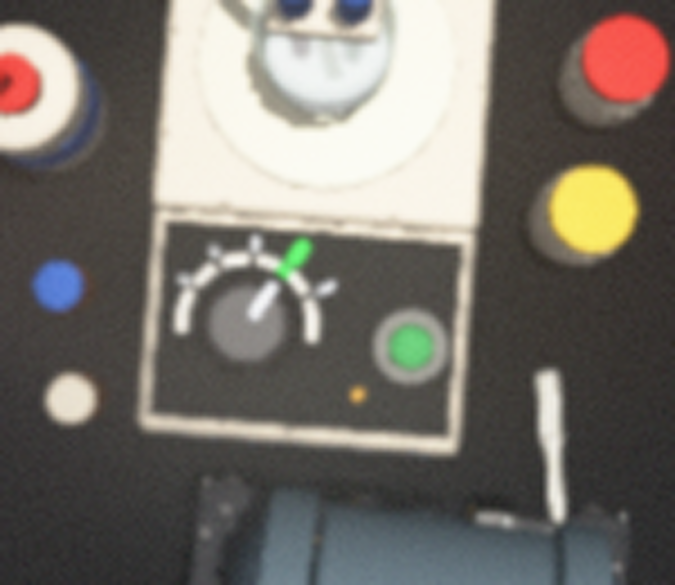

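The pointer, with its tip at (275,285), is still on the green bar. The key at (410,347) is back up, the other objects look undisturbed, and the arm is clear.

```bash
python3 -c "from cell import arm; print(arm.close_job())"
```

```text
the job is handed in; nothing more can be done
None
```

I turned the dial two clicks clockwise to the green bar, then pressed the start key fully down and let it come back up; with the arm clear of everything, I handed the job in at about 11.5 s.

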